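# Lay the ratchet-propped mosaic board flat

### The arm

A 6-joint arm with a two-finger parallel gripper is mounted at the origin on the work surface. World frame = base frame: x ahead of the robot, y to its left, z up, the work surface at z = 0. Lengths are in m, angles in rad, forces in N, time in s.
With the tool pointing down it reaches from about 0.375 to 0.9 m from the base axis. Payload 3.1 kg.
Tool frame: the origin (TCP) lies where the fingers leave the gripper's body, on its centre line; the fingertips stand 70 mm ahead of it and the grasp point (between the pads) lies 51 mm ahead of it (robot.tip_reach is the distance from the TCP to the fingertips, in m); z points along the fingers, y is the line along which they close (so a half turn about z gives the same grasp; the last joint's range is limited). The gripper opens to 87 mm and grips with 3 to 60 N. Pads are 19 mm wide; open, the fingers measure 117 mm over their backs; the gripper's body (75 mm by 190 mm) begins 51 mm behind the grasp point.
Start: joints at [-1.381, 0.527, 1.433, -0, 1.181, -0.178], TCP at [0.225, -0.583, 0.292] pointing down, gripper open.
Joint ranges: [-3.08, 3.08], [-0.75, 2.2], [0.22, 2.44], [-1.43, 4.57], [0, 2.65], [-2.85, 2.85]. Speed limits (rad/s): [2.79, 2.79, 3.14, 3.14, 3.14, 3.14].

### API

Orientations are given as a unit quaternion [x, y, z, w].
In Python, from rig import robot gives the robot as it stands.
- The arm moves only by the tool carry_out, never from a script. Its argument "rows" is a list that holds one entry, the list of rows, each a list of 6 numbers: the shift along the tool's x, y, z in mm, then the turn, a rotation vector about the tool's x, y, z in units of 8 degrees (1.0 is 8 degrees). A call has 1 to 20 rows; each row is the pose to reach, as a shift and turn from the pose commanded when the call began, along the tool's axes at that moment; what a row does not reach only later rows make up. A row lasts 1/10 s, in which the tool goes at most 50 mm and 8.59 degrees, less where a joint would pass 70% of its speed; a pose out of reach is approached as far as the arm can. A call with a gripper value outside its range is refused whole. "fingers" is the opening, from 0 (shut) to 1 (fully open), set as the call begins (left out, the last holds). The fingers move at their own pace and stop on an object; "grip_force" is the grip in N (left out, the last holds). Time passes only in rows, so rows that repeat a pose let the fingers close. It gives the time, the measured TCP pose, the force and the opening at its end, in the units of the state.
- robot.get_obs(): the state, without advancing time (a new reading comes with each control period).
- robot.camera(name): name is "side" or "top" or "wrist"; returns a dict with "color" (480x640x3 uint8, red, green, blue), "depth" (480x640 float32, m along the optical axis (not along the pixel's ray), 0 where there is no reading), "K" (3x3 intrinsics, pixels), "camera_from_world" (4x4, takes a point from world to camera coordinates). Camera axes: x right, y down, z forward; pixel columns grow to the right and rows downward; lengths in m; the calibration is good to about 2 mm. A picture is of the moment at which its call begins.
- robot.hand_in(): hands the job in, once; it reports no verdict.
The state is a dict: "time": time; "q": joint angles; "joint_velocities": joint speeds; "joint_torque": joint torques, N m; "position": TCP position; "tool_rot": TCP orientation; "ft_force": force on the tool from outside, world axes, zero at the start; "moment": the same for the moment, N m; "grip_width": finger opening in m.
Only numpy, scipy, OpenCV 4.12 (cv2) and the standard library are available. Lean on these libraries where they do the work, as an engineer would, in place of code of your own. Each camera call takes 0.05 s, during which the arm holds its last target. There are 200 camera calls.

### The job

The mosaic laying board is propped up on its ratchet and has to lie flat again. Lift it by its handle up through the remaining notches and a little past the top, easing it against the spring stop only until that pushes back firmly and the weighted pawl tips over out of the teeth; then lower the board slowly and gently all the way down and let go of it lying flat on its rests. Do not force the spring stop, do not let the board drop, and leave the other things on the table where they are.

Things in the scene. Friction and masses are not known exactly. Their poses are not given: they have to be found in the camera images.
- tilt (a joint): Tilt of the laying board, rad: 0 = flat on its rests, growing as the handle edge rises. At the start it rests in a notch. The five notches are about 0.17 rad apart. The top notch, the spring stop and the point where the pawl tips differ from stand to stand by up to 0.14 rad either way (bracket bolted through a slot): stop between 0.9 and 1.27 rad, to be found by feel.
- board_hinge (a point): Middle of the board's hinge axis on the fixed stand, 45 mm above the table. The axis is level, along this point's y; its x is level and points from the hinge towards the handle; z is up.
- stand: Fixed plywood base of the board, origin on the table under its middle, same axes as the hinge point, which lies 100 mm from it towards -x. The hinged plywood board (0.6 to 0.9 kg with its handle) is 280 mm wide (along y), 12 mm thick, 10 to 200 mm from the hinge; small tiles in an orange mould are fixed on it, up to 15 mm above its mid-plane. A damped hinge: 3 to 5 N at the handle lifts it slowly.
- handle (a point): Middle of the handle: round steel bar 12 mm thick, 120 mm long, parallel to the hinge, 245 mm from its axis, 45 mm beyond the board's free edge, joined by a 10 mm rod at each end. In the board's mid-plane: 45 mm above the table when flat. Moves on a circle about the hinge axis. It can be pinched across from above and turns between the fingers as the board tilts.
- board: The laying board; origin on the hinge axis, mid-board; x runs out to the handle, tilting with the board. A steel toothed quadrant, radius 80 mm, is fixed to its left side (150 to 180 mm to +y of the middle). When the board is lifted past the top, a lug at the end of the quadrant knocks the pawl over and meets the spring stop.
- post: Fixed steel post of the ratchet, 190 mm to the left (+y); origin on the hinge axis, mid-board. Carries the pawl and the spring stop. Pawl: a steel finger lying in the teeth, with a weighted knob above that leans towards the hinge; when knocked over, the knob leans towards the handle, the finger stands clear of the teeth and stays so, and the board can be lowered.
- spring_stop (a point): Foot of the post that carries the spring stop (a rubber-headed plunger about 85 mm from the hinge axis); not the stop itself. Felt at the handle along the lift, the stop begins with about 4 N and stiffens by about 2.5 N per mm, on top of 1 to 4 N of board weight and hinge drag. By 12 to 17 N in all the pawl has tipped; above about 23 N the stop is overstrained.
- bowl_mid (a point): Yellow plastic bowl, 84 mm wide, 45 mm high, standing near the handle end on the -y side; its centre. Leave alone.
- tile_block_mid (a point): Small stack of four 50 mm tiles, 28 mm high, near the handle end on the +y side; its centre. Leave alone.
- glue_mid (a point): White glue bottle, 52 mm wide, 130 mm high, beside the board on the -y side; its centre. Leave alone.
- scraper_grip (a point): Spatula, 200 mm long, lying on the table to the left; its handle. Leave alone.
- jar_mid (a point): Glass jar, 70 mm wide, 90 mm high, to the left; its centre. Leave alone.
- sample_mid (a point): Mosaic sample sheet, 140 mm square, 12 mm thick, lying on the table to the right; its centre. Leave alone.

How it is judged:
By the outcome, as a careful person would: the job done as asked, in the order asked, and still so for the second after the job is handed in, with the robot touching nothing.
It also fails if it takes over 61 s, if anything falls off the work surface, if the arm or the gripper's body presses on something with over 40 N, if the wrist force passes 120 N, or if a joint passes its speed limit or range.

## Working session

There is one attempt and no reset: what is moved stays moved. The work goes in short steps, Python scripts to look and compute and a tool call to move; the robot and the scene stay as the last step left them, time stands still between calls to the robot, and variables do not carry over. Pictures are saved under pics/ and viewed, on a budget of 10 in all, crops included, one or two more only if the job needs it, and the job is handed in when it is done.

Besides the shell and the picture viewer there is one more tool, called after "Call:" as name(argument=value, ...), one argument or row to a line, values as JSON. carry_out: Moves the arm, as the interface text tells. Its arguments: {"type":"object","properties":{"rows":{"type":"array"},"fingers":{"type":"number"},"grip_force":{"type":"number"}},"required":["rows"]}

```bash
ls; mkdir -p pics; cat > h.py <<'E'
import numpy as np, cv2
from rig import robot
def shot(n,f):
    c=robot.camera(n); np.savez('pics/'+f+'.npz',**c); cv2.imwrite('pics/'+f+'.png',c['color'][:,:,::-1]); return c
def load(f): return dict(np.load('pics/'+f+'.npz'))
def pt(c,u,v,r=1):
    d=c['depth'][v-r:v+r+1,u-r:u+r+1]; d=d[d>0]; d=np.median(d) if d.size else np.nan
    p=np.linalg.inv(c['K'])@[u,v,1]*d
    return (np.linalg.inv(c['camera_from_world'])@np.r_[p,1])[:3].round(4)
E
python3 - <<'E'
from h import *
a=shot('side','s0');b=shot('top','t0')
print(robot.get_obs()); print(robot.tip_reach)
for c in(a,b): print(c['K'],c['camera_from_world'])
E
```

```text
pics
{'time': 0.1, 'q': array([-1.38152791e+00,  5.28400453e-01,  1.43376456e+00, -3.33726936e-05,
        1.18140240e+00, -1.78491515e-01]), 'joint_velocities': array([ 0.00061996, -0.00257427, -0.00137157, -0.00050421, -0.00060523,
        0.00117753]), 'joint_torque': array([-1.99332094e-04, -4.40983200e+01, -1.77151269e+01,  6.34630350e-02,
        5.33628871e-02, -4.56896942e-05]), 'position': array([ 0.2246295 , -0.58267847,  0.29135567]), 'tool_rot': array([ 9.83140020e-01,  1.82851650e-01, -2.07511100e-05, -9.87278374e-04]), 'ft_force': array([0.0363631 , 0.17138178, 0.04322897]), 'moment': array([-0.05970538,  0.03494637, -0.01270274]), 'grip_width': 0.0872576093226955}
0.0697
[[586.57066325   0.         321.31862885]
 [  0.         586.57066325 243.90998621]
 [  0.           0.           1.        ]] [[-0.99493935 -0.09978405  0.01178232  0.50690081]
 [-0.06811968  0.58367633 -0.809124    0.09395078]
 [ 0.07386061 -0.80583192 -0.58751981  1.32154892]
 [ 0.          0.          0.          1.        ]]
[[558.77080785   0.         311.27100533]
 [  0.         558.77080785 240.64156913]
 [  0.           0.           1.        ]] [[ 2.39171722e-03 -9.99934958e-01  1.11516749e-02 -8.46635947e-04]
 [-9.98088666e-01 -3.07564498e-03 -6.17215874e-02  5.17301730e-01]
 [ 6.17518714e-02 -1.09827397e-02 -9.98031105e-01  1.30310347e+00]
 [ 0.00000000e+00  0.00000000e+00  0.00000000e+00  1.00000000e+00]]
```

View pics/s0.png

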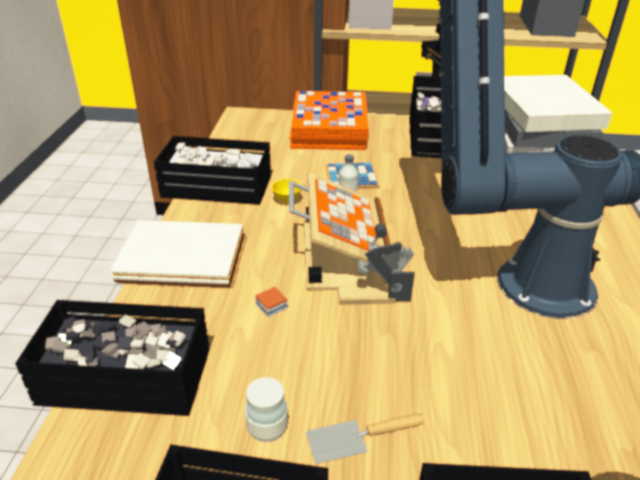

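View pics/t0.png

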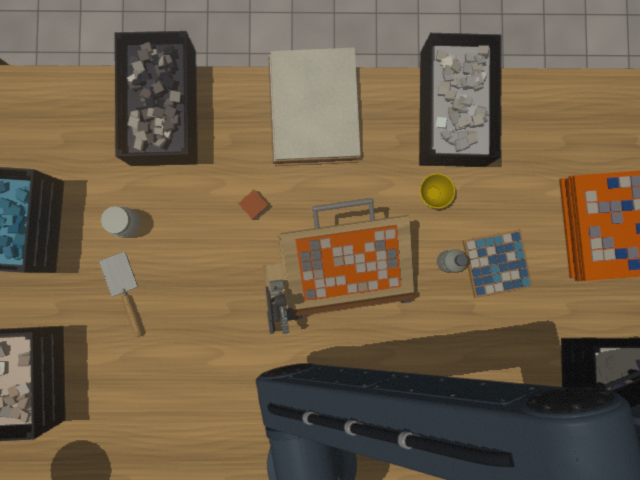

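The top view shows the board with its handle bar on the far (+x) side, from about (316,209) to (372,202). The post is at (278,300), the tiles at (253,204), the bowl at (438,191) and the glue bottle at (453,261).

```bash
python3 - <<'E'
from h import *
b=load('t0'); a=load('s0')
im=cv2.resize(b['color'][180:340,240:480,::-1],(800,533),interpolation=cv2.INTER_CUBIC); cv2.imwrite('pics/t0c.png',im)
for n,u,v in [('h1',317,208),('h2',330,207),('h3',345,206),('h4',360,203),('h5',371,202),('bd UL',284,236),('bd UR',408,220),('bd LL',296,309),('bd LR',411,297),('tiles',253,204),('bowl rim',438,176),('glue',453,261),('post',278,300)]:
    print(n,pt(b,u,v), b['depth'][v-2:v+3,u].round(3))
E
```

```text
h1 [ 0.5773 -0.0098  0.1609] [1.182 1.178 1.18  1.177 1.179]
h2 [ 0.5797 -0.0372  0.16  ] [1.181 1.174 1.182 1.178 1.339]
h3 [ 0.5818 -0.0689  0.1605] [1.18  1.178 1.179 1.343 1.342]
h4 [ 0.5883 -0.1006  0.1605] [1.18  1.18  1.183 1.183 1.34 ]
h5 [ 0.5909 -0.1242  0.158 ] [1.181 1.181 1.181 1.183 1.183]
bd UL [0.5195 0.0603 0.1383] [1.197 1.192 1.194 1.199 1.198]
bd UR [ 0.5549 -0.2061  0.138 ] [1.198 1.2   1.204 1.202 1.203]
bd LL [0.3593 0.0353 0.0582] [1.267 1.27  1.261 1.261 1.257]
bd LR [ 0.3871 -0.2254  0.0622] [1.266 1.262 1.262 1.268 1.284]
tiles [0.6021 0.1375 0.0289] [1.311 1.31  1.305 1.314 1.311]
bowl rim [ 0.6688 -0.2961  0.0371] [1.301 1.311 1.31  1.325 1.321]
glue [ 0.4679 -0.3113  0.1027] [1.23  1.231 1.234 1.234 1.234]
post [0.3849 0.0704 0.1789] [1.153 1.152 1.148 1.147 1.151]
```

View pics/t0c.png

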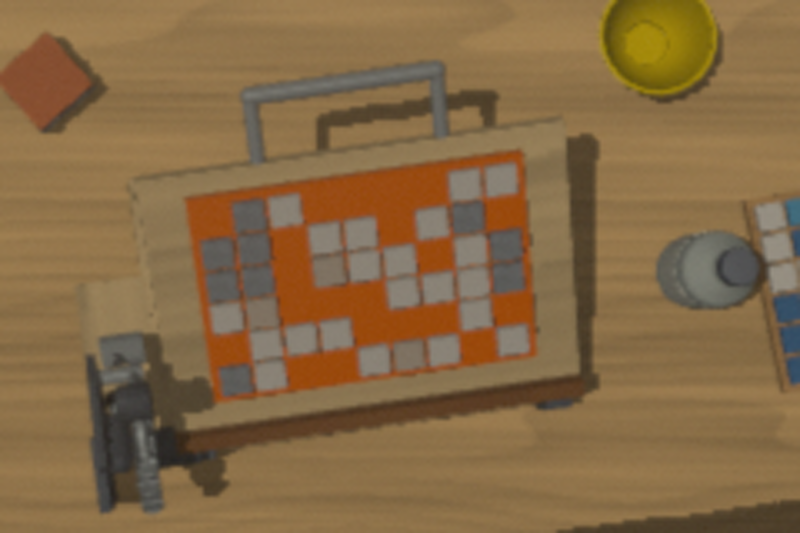

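Call:
carry_out(
  rows=[
    [[20,-14,0,0,0,-0.4],[50,-34,0,0,0,-0.9],[85,-57,0,0,0,-1.5],[120,-81,0,0,0,-2.2],[155,-105,0,0,0,-2.8],[190,-128,0,0,0,-3.5],[225,-152,0,0,0,-4.1],[260,-176,0,0,0,-4.7],[295,-199,0,0,0,-5.4],[330,-223,0,0,0,-6.0],[365,-247,0,0,0,-6.6],[400,-270,0,0,0,-7.3],[435,-294,0,0,0,-7.9],[465,-314,0,0,0,-8.5],[490,-331,0,0,0,-8.9],[508,-343,0,0,0,-9.2],[521,-352,0,0,0,-9.5],[521,-352,0,0,0,-9.5],[521,-352,0,0,0,-9.5]],
  ],
  fingers=1,
  grip_force=25,
)

```text
time: 2.0
position: [0.5839, -0.0677, 0.2919]
tool_rot: [0.662, 0.749, -0.001, -0.0]
ft_force: [-0.5, -0.1, 0.4]
grip_width: 0.0869
```

```bash
python3 - <<'E'
from h import *
o=robot.get_obs(); print(o['time'],o['position'],o['tool_rot'],o['q'].round(3),o['ft_force'])
a=shot('wrist','w1')
E
```

```text
2.0 [ 0.58389591 -0.06767724  0.2919169 ] [ 6.62203465e-01  7.49323820e-01 -5.21085997e-04 -3.33485046e-04] [-3.050e-01  4.780e-01  1.528e+00 -1.000e-03  1.137e+00 -4.280e-01] [-0.51579072 -0.07871785  0.44097126]
```

View pics/w1.png

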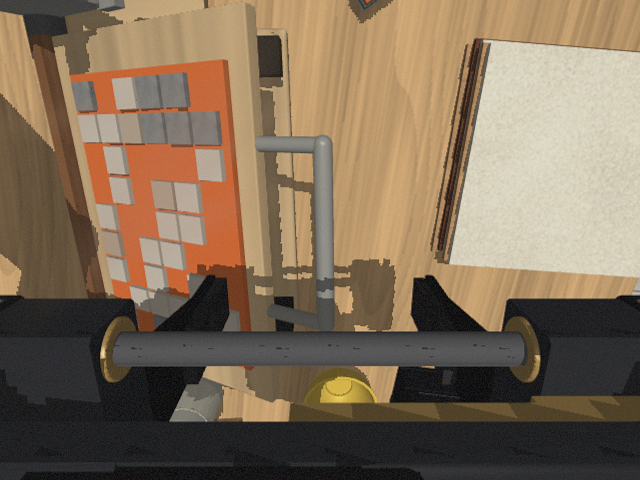

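The wrist view shows the bar vertical in the picture, from (323,143) to (327,325), with the fingers on either side of its -y end. I'll measure the bar's middle with depth.

```bash
python3 - <<'E'
from h import *
w=load('w1')
for v in (143,170,200,230,260,280,320): print(v,pt(w,324 if v<250 else 326,v))
print(w['camera_from_world'].round(3))
from scipy.spatial.transform import Rotation as R
print(R.from_quat(robot.get_obs()['tool_rot']).as_matrix().round(3))
E
```

```text
143 [ 0.5777 -0.0018  0.161 ]
170 [ 0.5796 -0.0172  0.1611]
200 [ 0.5819 -0.035   0.1617]
230 [ 0.5843 -0.0538  0.1617]
260 [ 0.588  -0.0733  0.1616]
280 [ 0.5898 -0.087   0.1616]
320 [ 0.5935 -0.1161  0.1613]
[[ 0.992  0.123 -0.002 -0.57 ]
 [ 0.118 -0.946  0.301 -0.169]
 [ 0.035 -0.299 -0.954  0.352]
 [ 0.     0.     0.     1.   ]]
[[-0.122  0.993 -0.001]
 [ 0.993  0.122 -0.   ]
 [-0.    -0.001 -1.   ]]
```

Call:
carry_out(
  rows=[
    [[4,1,5,0,0,-0.1],[7,2.5,12,0,0,-0.1],[7,2.5,22,0,0,-0.1],[7,2.5,32,0,0,-0.1],[7,2.5,42,0,0,-0.1],[7,2.5,52,0,0,-0.1],[7,2.5,60,0,0,-0.1],[7,2.5,68,0,0,-0.1],[7,2.5,75,0,0,-0.1],[7,2.5,80,0,0,-0.1],[7,2.5,83,0,0,-0.1],[7,2.5,85,0,0,-0.1],[7,2.5,85,0,0,-0.1],[7,2.5,85,0,0,-0.1]],
  ],
  fingers=0.36,
  grip_force=35,
)

```text
time: 3.45
position: [0.5861, -0.0602, 0.2075]
tool_rot: [0.657, 0.754, 0.0, 0.0]
ft_force: [-0.6, -0.1, -0.1]
grip_width: 0.0315
```

```bash
python3 - <<'E'
from h import *
o=robot.get_obs(); print(o['position'],o['ft_force'],o['grip_width'])
w=shot('wrist','w2'); s=shot('side','s2')
A=w['color'][:,:,::-1]; A=cv2.resize(A,(480,360)); B=cv2.resize(s['color'][160:320,270:430,::-1],(440,440),interpolation=cv2.INTER_CUBIC)
cv=np.zeros((440,800,3),np.uint8); cv[:360,:360]=A[:,60:420]; cv[:,360:]=B; cv2.imwrite('pics/c2.png',cv)
th=.468
for t in np.arange(.468,1.3,.03): print(round(t,3), (245*(np.cos(t)-np.cos(th))).round(1),(-245*(np.sin(t)-np.sin(th))).round(1))
E
```

```text
[ 0.586124   -0.06016752  0.20753073] [-0.56993276 -0.106332   -0.13834268] 0.03153569452587779
0.468 0.0 -0.0
0.498 -3.4 -6.5
0.528 -7.0 -12.9
0.558 -10.8 -19.2
0.588 -14.8 -25.4
0.618 -19.0 -31.4
0.648 -23.3 -37.4
0.678 -27.8 -43.2
0.708 -32.5 -48.8
0.738 -37.4 -54.3
0.768 -42.4 -59.7
0.798 -47.6 -64.9
0.828 -52.9 -69.9
0.858 -58.4 -74.8
0.888 -64.1 -79.6
0.918 -69.8 -84.1
0.948 -75.7 -88.5
0.978 -81.8 -92.7
1.008 -87.9 -96.7
1.038 -94.2 -100.5
1.068 -100.6 -104.2
1.098 -107.1 -107.6
1.128 -113.7 -110.9
1.158 -120.4 -113.9
1.188 -127.1 -116.7
1.218 -134.0 -119.4
1.248 -140.9 -121.8
1.278 -147.9 -124.1
```

View pics/c2.png

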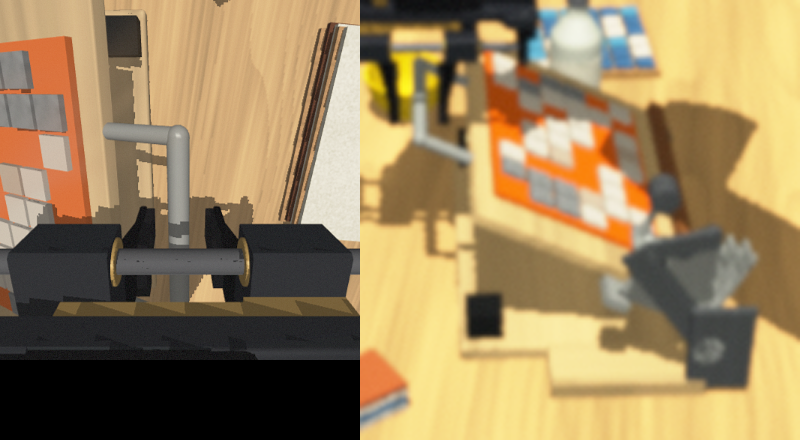

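The picture shows the bar centred between the fingers, at (180,230) in the left half. In the side crop on the right, the pawl knob is at (662,190), the rubber plunger at about (615,293), and the toothed quadrant sticks out at (735,260). Next I'll close the grip and start lifting.

Call:
carry_out(
  rows=[
    [[0,0,0,0,0,0],[0,0,0,0,0,0],[0,0,0,0,0,0],[0,0,0,0,0,0],[0,0,0,0,0,0],[0,0,0,0,0,0]],
  ],
  fingers=0,
  grip_force=35,
)

```text
time: 4.15
position: [0.5856, -0.0602, 0.2072]
tool_rot: [0.657, 0.754, -0.0, -0.0]
ft_force: [-1.1, -0.3, 0.4]
grip_width: 0.0104
```

Call:
carry_out(
  rows=[
    [[0,-1.5,-3,0,0,0],[0,-3.5,-6.5,0,0,0],[0,-5,-9.7,0,0,0],[0,-7,-13,0,0,0],[0,-9,-16,0,0,0],[0,-11,-19,0,0,0],[0,-13,-22.3,0,0,0],[0,-15,-25.5,0,0,0],[0,-15,-25.5,0,0,0],[0,-15,-25.5,0,0,0]],
  ],
)

```text
time: 5.15
position: [0.5711, -0.0622, 0.2331]
tool_rot: [0.657, 0.754, 0.0, 0.0]
ft_force: [0.3, -2.0, -4.6]
grip_width: 0.0111
```

Call:
carry_out(
  rows=[
    [[0,-2,-3,0,0,0],[0,-4.2,-6,0,0,0],[0,-6.3,-9,0,0,0],[0,-8.5,-12,0,0,0],[0,-10.7,-15,0,0,0],[0,-13,-17.8,0,0,0],[0,-15.3,-20.6,0,0,0],[0,-17.7,-23.4,0,0,0],[0,-20.1,-26.2,0,0,0],[0,-22.6,-28.9,0,0,0],[0,-25.1,-31.6,0,0,0],[0,-27.6,-34.3,0,0,0],[0,-30.2,-36.9,0,0,0],[0,-32.8,-39.5,0,0,0],[0,-35.5,-42,0,0,0],[0,-38.1,-44.5,0,0,0],[0,-40.8,-47,0,0,0],[0,-43.6,-49.4,0,0,0],[0,-43.6,-49.4,0,0,0]],
  ],
)

```text
time: 7.05
position: [0.5286, -0.0684, 0.2834]
tool_rot: [0.657, 0.754, 0.001, 0.002]
ft_force: [4.2, -1.2, 1.7]
grip_width: 0.0112
```

```bash
cat >> h.py <<'E'
from scipy.spatial.transform import Rotation as R
X=np.array([.991,.135,0]); H=np.array([.3689,-.0895,.045])
def tilt():
    o=robot.get_obs(); p=np.array(o['position'])+R.from_quat(o['tool_rot']).apply([0,0,.051])-H
    h=p@X; t=np.arctan2(p[2],h); f=np.array(o['ft_force'])
    print('t',round(o['time'],2),'tilt',t.round(4),'r',np.hypot(h,p[2]).round(4),'lift',(-(f@X*-np.sin(t)+f[2]*np.cos(t))).round(2),'rad',(f@X*np.cos(t)+f[2]*np.sin(t)).round(2),'f',f.round(1))
E
python3 - <<'E'
from h import *
tilt()
s=shot('side','s3')
cv2.imwrite('pics/s3c.png',cv2.resize(s['color'][150:310,280:440,::-1],(600,600),interpolation=cv2.INTER_CUBIC))
E
```

```text
t 7.05 tilt 0.8602 r 0.2473 lift 1.96 rad 3.86 f [ 4.2 -1.2  1.7]
```

View pics/s3c.png

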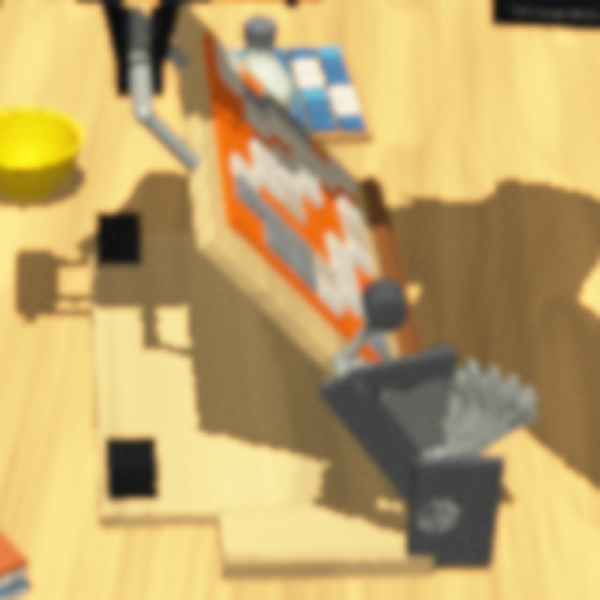

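The picture shows the knob at (385,300) still leaning towards the hinge, with the quadrant teeth at (500,390). The lift force is only about 2 N, so from here I'll go up in steps of 5 mm or less, adding a small outward radius correction.

Call:
carry_out(
  rows=[
    [[0,-1,-1.5,0,0,0],[0,-2,-3,0,0,0],[0,-2.9,-4.4,0,0,0],[0,-2.9,-4.4,0,0,0]],
  ],
)

```text
time: 7.5
position: [0.5251, -0.0689, 0.2868]
tool_rot: [0.657, 0.754, -0.0, 0.0]
ft_force: [4.5, -1.6, 0.5]
grip_width: 0.011
```

Call:
carry_out(
  rows=[
    [[0,-1,-1,0,0,0],[0,-2.2,-2.4,0,0,0],[0,-3.3,-3.8,0,0,0],[0,-3.3,-3.8,0,0,0]],
  ],
)

```text
time: 7.9
position: [0.5213, -0.0694, 0.2902]
tool_rot: [0.657, 0.754, -0.001, -0.0]
ft_force: [2.8, -3.5, -1.7]
grip_width: 0.0104
```

```bash
python3 -c "
from h import *
tilt()"
```

```text
t 7.9 tilt 0.9015 r 0.2477 lift 2.82 rad 0.07 f [ 2.8 -3.5 -1.7]
```

Call:
carry_out(
  rows=[
    [[-0.2,-1.2,-1,0,0,0],[-0.4,-2.5,-2.1,0,0,0],[-0.6,-3.8,-3.2,0,0,0],[-0.6,-3.8,-3.2,0,0,0]],
  ],
)

```text
time: 8.3
position: [0.5175, -0.07, 0.2934]
tool_rot: [0.657, 0.754, -0.0, -0.001]
ft_force: [3.0, -3.5, -2.8]
grip_width: 0.0105
```

Call:
carry_out(
  rows=[
    [[-0.2,-1.2,-0.9,0,0,0],[-0.4,-2.6,-1.9,0,0,0],[-0.6,-3.9,-3,0,0,0],[-0.6,-3.9,-3,0,0,0],[-0.6,-3.9,-3,0,0,0]],
  ],
)

```text
time: 8.8
position: [0.5137, -0.0707, 0.2965]
tool_rot: [0.657, 0.754, -0.0, -0.001]
ft_force: [2.0, -0.1, -3.0]
grip_width: 0.0107
```

Call:
carry_out(
  rows=[
    [[0,-1.3,-0.9,0,0,0],[0,-2.7,-1.8,0,0,0],[0,-4.2,-2.7,0,0,0],[0,-4.2,-2.7,0,0,0],[0,-4.2,-2.7,0,0,0]],
  ],
)

```text
time: 9.3
position: [0.5098, -0.0713, 0.2993]
tool_rot: [0.657, 0.754, 0.0, -0.001]
ft_force: [2.0, 3.8, -1.5]
grip_width: 0.0109
```

Call:
carry_out(
  rows=[
    [[0,-1.3,-0.9,0,0,0],[0,-2.7,-1.8,0,0,0],[0.2,-4.1,-2.8,0,0,0],[0.2,-4.1,-2.8,0,0,0],[0.2,-4.1,-2.8,0,0,0]],
  ],
)

```text
time: 9.8
position: [0.5064, -0.0719, 0.302]
tool_rot: [0.657, 0.754, 0.001, 0.0]
ft_force: [4.2, 3.8, -4.3]
grip_width: 0.011
```

Call:
carry_out(
  rows=[
    [[0,-1,-0.7,0,0,0],[0,-2.1,-1.4,0,0,0],[0,-2.1,-1.4,0,0,0],[0,-2.1,-1.4,0,0,0]],
  ],
)

```text
time: 10.2
position: [0.5048, -0.0721, 0.303]
tool_rot: [0.657, 0.754, 0.001, 0.0]
ft_force: [5.9, 3.3, -6.7]
grip_width: 0.0107
```

```bash
python3 -c "
from h import *
tilt()"
```

```text
t 10.2 tilt 0.9858 r 0.2483 lift 8.97 rad -2.1 f [ 5.9  3.3 -6.7]
```

Call:
carry_out(
  rows=[
    [[0,-1,-0.6,0,0,0],[0,-2.1,-1.2,0,0,0],[0,-2.1,-1.2,0,0,0],[0,-2.1,-1.2,0,0,0]],
  ],
)

```text
time: 10.6
position: [0.5033, -0.0723, 0.3041]
tool_rot: [0.657, 0.754, 0.002, 0.001]
ft_force: [8.0, 4.6, -8.6]
grip_width: 0.0108
```

```bash
python3 -c "
from h import *
tilt()"
```

```text
t 10.6 tilt 0.993 r 0.2484 lift 11.84 rad -2.51 f [ 8.   4.6 -8.6]
```

Call:
carry_out(
  rows=[
    [[0,-1,-0.5,0,0,0],[0,-1.8,-0.9,0,0,0],[0,-1.8,-0.9,0,0,0],[0,-1.8,-0.9,0,0,0]],
  ],
)

```text
time: 11.0
position: [0.5021, -0.0725, 0.3049]
tool_rot: [0.657, 0.754, 0.002, 0.001]
ft_force: [9.6, 5.0, -11.1]
grip_width: 0.0114
```

```bash
python3 - <<'E'
from h import *
tilt()
s=shot('side','s4')
t=shot('top','t4')
a=cv2.resize(s['color'][190:310,340:440,::-1],(400,480),interpolation=cv2.INTER_CUBIC)
b=cv2.resize(t['color'][230:350,240:340,::-1],(400,480),interpolation=cv2.INTER_CUBIC)
cv2.imwrite('pics/c4.png',np.hstack([a,b]))
E
```

```text
t 11.0 tilt 0.9986 r 0.2484 lift 14.59 rad -3.86 f [  9.6   5.  -11.1]
```

View pics/c4.png

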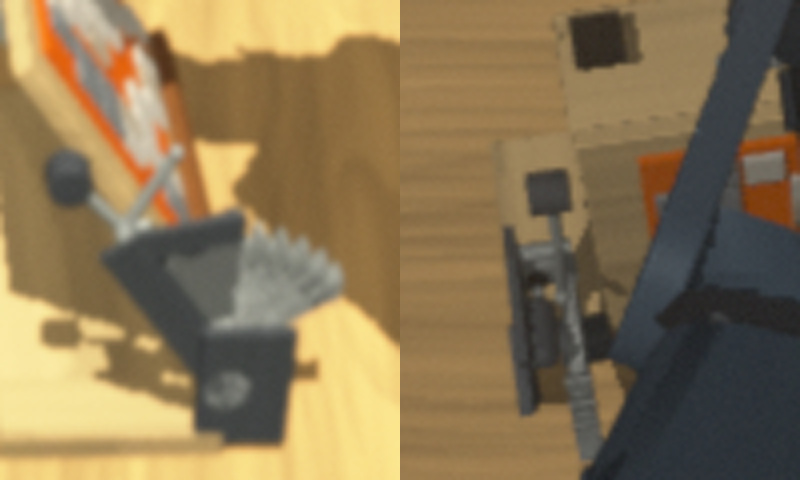

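The picture shows the pawl tipped over: in the left half the knob at (68,178) now leans towards the handle, and the finger at (180,150) stands clear of the teeth. The lift force was 14.6 N. Before lowering I'll fit the true circle from the path so far.

```bash
python3 - <<'E'
from h import *
from scipy.optimize import least_squares
P=np.array([[.5856,-.0602,.2072],[.5711,-.0622,.2331],[.5286,-.0684,.2834],[.5251,-.0689,.2868],[.5213,-.0694,.2902],[.5137,-.0707,.2965],[.5064,-.0719,.302],[.5021,-.0725,.3049]])
h=P[:,:2]@X[:2]; z=P[:,2]-.051
s=least_squares(lambda c:np.hypot(h-c[0],z-c[1])-.245,[.35,.045]); c=s.x; print(c,(s.fun*1e3).round(1))
th=np.arctan2(z-c[1],h-c[0]); print(th.round(3))
t0=th[-1]
for t in np.linspace(t0,0,34): print(round(t,3),(245*(np.cos(t)-np.cos(t0))).round(1),(245*(np.sin(t0)-np.sin(t))).round(1))
E
```

```text
[0.35098091 0.05052081] [ 0.2 -0.1 -0.3 -0.1 -0.   0.1  0.2  0.1]
[0.446 0.567 0.838 0.858 0.879 0.92  0.957 0.979]
0.979 0.0 0.0
0.949 6.0 4.1
0.919 11.8 8.5
0.89 17.5 13.0
0.86 23.1 17.6
0.83 28.5 22.4
0.801 33.8 27.4
0.771 39.0 32.5
0.741 43.9 37.8
0.712 48.8 43.3
0.682 53.4 48.8
0.652 57.9 54.5
0.623 62.3 60.4
0.593 66.4 66.3
0.563 70.4 72.4
0.534 74.2 78.6
0.504 77.8 84.9
0.474 81.2 91.3
0.445 84.4 97.9
0.415 87.4 104.5
0.386 90.3 111.2
0.356 92.9 117.9
0.326 95.3 124.8
0.297 97.6 131.7
0.267 99.6 138.7
0.237 101.4 145.7
0.208 103.0 152.8
0.178 104.4 159.9
0.148 105.6 167.1
0.119 106.5 174.3
0.089 107.3 181.5
0.059 107.8 188.8
0.03 108.1 196.0
0.0 108.3 203.3
```

Call:
carry_out(
  rows=[
    [[0,2.5,2,0,0,0],[0,5.5,4,0,0,0],[0,8,5.5,0,0,0],[0,9.9,7,0,0,0],[0,11.9,8.4,0,0,0],[0,13.8,9.9,0,0,0],[0,15.7,11.4,0,0,0],[0,17.6,12.9,0,0,0],[0,19.5,14.4,0,0,0],[0,21.4,15.9,0,0,0],[0,23.2,17.5,0,0,0],[0,25.1,19,0,0,0],[0,26.9,20.6,0,0,0],[0,28.7,22.2,0,0,0],[0,30.5,23.8,0,0,0],[0,32.3,25.5,0,0,0],[0,34,27.1,0,0,0],[0,35.8,28.8,0,0,0],[0,37.5,30.5,0,0,0],[0,39.3,32.2,0,0,0]],
  ],
)

```text
time: 13.1
position: [0.5391, -0.0672, 0.2741]
tool_rot: [0.657, 0.754, 0.0, -0.0]
ft_force: [3.4, 4.8, 2.6]
grip_width: 0.0107
```

```bash
sed -i 's/^X=.*/X=np.array([.991,.135,0]); H=np.array([.351*.991,.351*.135,.0505])/' h.py; python3 -c "
from h import *
tilt()"
```

```text
t 13.1 tilt 0.7811 r 0.2452 lift 0.99 rad 4.68 f [3.4 4.8 2.6]
```

Call:
carry_out(
  rows=[
    [[0.2,2.1,1.3,0,0,0],[0.4,4,3.2,0,0,0],[0.5,5.8,5,0,0,0],[0.5,7.4,6.4,0,0,0],[0.5,9,8.2,0,0,0],[0.5,10.6,10,0,0,0],[0.5,12.2,11.8,0,0,0],[0.5,13.8,13.6,0,0,0],[0.5,15.3,15.4,0,0,0],[0.5,16.8,17.3,0,0,0],[0.5,18.3,19.2,0,0,0],[0.5,19.8,21.1,0,0,0],[0.5,21.3,23,0,0,0],[0.5,22.8,24.9,0,0,0],[0.5,24.3,26.9,0,0,0],[0.5,25.7,28.9,0,0,0],[0.5,27.1,30.8,0,0,0],[0.5,28.5,32.8,0,0,0],[0.5,29.9,34.8,0,0,0],[0.5,31.2,36.8,0,0,0]],
  ],
)

```text
time: 15.1
position: [0.5699, -0.0628, 0.2363]
tool_rot: [0.657, 0.754, -0.0, -0.0]
ft_force: [0.1, 4.3, -1.6]
grip_width: 0.0109
```

```bash
python3 -c "
from h import *
tilt()"
```

```text
t 15.1 tilt 0.5813 r 0.2455 lift 1.67 rad -0.33 f [ 0.1  4.3 -1.6]
```

Call:
carry_out(
  rows=[
    [[0.3,1.2,1.8,0,0,0],[0.5,2.4,3.6,0,0,0],[0.7,3.7,5.6,0,0,0],[0.7,5,7.7,0,0,0],[0.7,6.2,9.8,0,0,0],[0.7,7.4,11.9,0,0,0],[0.7,8.6,14,0,0,0],[0.7,9.8,16.1,0,0,0],[0.7,10.9,18.2,0,0,0],[0.7,12.1,20.4,0,0,0],[0.7,13.2,22.5,0,0,0],[0.7,14.3,24.7,0,0,0],[0.7,15.3,26.9,0,0,0],[0.7,16.4,29.1,0,0,0],[0.7,17.4,31.3,0,0,0],[0.7,18.4,33.5,0,0,0],[0.7,19.4,35.7,0,0,0],[0.7,20.4,37.9,0,0,0],[0.7,21.4,40.2,0,0,0],[0.7,22.3,42.4,0,0,0]],
  ],
)

```text
time: 17.1
position: [0.5924, -0.0593, 0.1942]
tool_rot: [0.657, 0.754, 0.0, 0.001]
ft_force: [3.4, -3.8, -0.3]
grip_width: 0.0108
```

```bash
python3 -c "
from h import *
tilt()"
```

```text
t 17.1 tilt 0.386 r 0.2461 lift 1.33 rad 2.57 f [ 3.4 -3.8 -0.3]
```

Call:
carry_out(
  rows=[
    [[-0.3,1.3,2.2,0,0,0],[-0.5,2.4,4.6,0,0,0],[-0.5,3.4,7,0,0,0],[-0.5,4.3,9.4,0,0,0],[-0.5,5.1,11.7,0,0,0],[-0.5,5.9,14.1,0,0,0],[-0.5,6.7,16.5,0,0,0],[-0.5,7.5,18.9,0,0,0],[-0.5,8.2,21.3,0,0,0],[-0.5,8.9,23.7,0,0,0],[-0.5,9.6,26.1,0,0,0],[-0.5,10.2,28.6,0,0,0],[-0.5,10.8,31,0,0,0],[-0.5,11.4,33.4,0,0,0],[-0.5,12,35.9,0,0,0],[-0.5,12.5,38.3,0,0,0],[-0.5,13,40.8,0,0,0],[-0.5,13.6,43.3,0,0,0],[-0.5,14.1,45.8,0,0,0],[-0.5,14.5,48.2,0,0,0]],
  ],
)

```text
time: 19.1
position: [0.6066, -0.0575, 0.1458]
tool_rot: [0.657, 0.754, 0.0, 0.0]
ft_force: [4.8, -0.0, -0.8]
grip_width: 0.0108
```

```bash
python3 -c "
from h import *
tilt()"
```

```text
t 19.1 tilt 0.1809 r 0.2463 lift 1.59 rad 4.51 f [ 4.8 -0.  -0.8]
```

Call:
carry_out(
  rows=[
    [[0,0.8,2.2,0,0,0],[0,1.5,4.5,0,0,0],[0,2.2,6.8,0,0,0],[0,2.7,9.1,0,0,0],[0,3.1,11.4,0,0,0],[0,3.4,13.7,0,0,0],[0,3.7,16,0,0,0],[0,4,18.3,0,0,0],[0,4.2,20.6,0,0,0],[0,4.4,22.9,0,0,0],[0,4.6,25.2,0,0,0],[0,4.8,27.5,0,0,0],[0,4.9,29.8,0,0,0],[0,5,32,0,0,0],[0,5.1,34,0,0,0],[0,5.1,35.5,0,0,0],[0,5.1,36,0,0,0]],
  ],
)

```text
time: 20.8
position: [0.6111, -0.0569, 0.1097]
tool_rot: [0.657, 0.754, -0.0, -0.0]
ft_force: [-1.1, -2.3, -2.0]
grip_width: 0.0111
```

```bash
python3 -c "
from h import *
tilt()"
```

```text
t 20.8 tilt 0.033 r 0.2469 lift 2.0 rad -1.46 f [-1.1 -2.3 -2. ]
```

Call:
carry_out(
  rows=[
    [[0,0,1,0,0,0],[0,0,2,0,0,0],[0,0,3,0,0,0],[0,0,4,0,0,0],[0,0,5,0,0,0],[0,0,6,0,0,0],[0,0,7,0,0,0],[0,0,7,0,0,0]],
  ],
)

```text
time: 21.6
position: [0.6112, -0.0569, 0.1027]
tool_rot: [0.657, 0.754, -0.0, -0.0]
ft_force: [-1.5, -0.5, -3.2]
grip_width: 0.0107
```

Call:
carry_out(
  rows=[
    [[0,0,0.8,0,0,0],[0,0,1.6,0,0,0],[0,0,2.4,0,0,0],[0,0,3.2,0,0,0],[0,0,4,0,0,0],[0,0,4,0,0,0],[0,0,4,0,0,0]],
  ],
)

```text
time: 22.3
position: [0.6113, -0.0568, 0.0993]
tool_rot: [0.657, 0.754, -0.0, -0.0]
ft_force: [-4.1, 0.4, 1.6]
grip_width: 0.0107
```

Call:
carry_out(
  rows=[
    [[0,0,0.7,0,0,0],[0,0,1.4,0,0,0],[0,0,1.4,0,0,0],[0,0,1.4,0,0,0]],
  ],
)

```text
time: 22.7
position: [0.6113, -0.0568, 0.0992]
tool_rot: [0.657, 0.754, 0.0, 0.0]
ft_force: [-5.1, 0.1, 10.2]
grip_width: 0.0111
```

```bash
python3 - <<'E'
from h import *
tilt()
s=shot('side','s5'); w=shot('wrist','w5')
a=cv2.resize(s['color'][150:310,270:430,::-1],(400,400),interpolation=cv2.INTER_CUBIC)
b=cv2.resize(w['color'][:,:480,::-1],(400,400))
cv2.imwrite('pics/c5.png',np.hstack([a,b]))
E
```

```text
t 22.7 tilt -0.0094 r 0.247 lift -10.11 rad -5.14 f [-5.1  0.1 10.2]
```

View pics/c5.png

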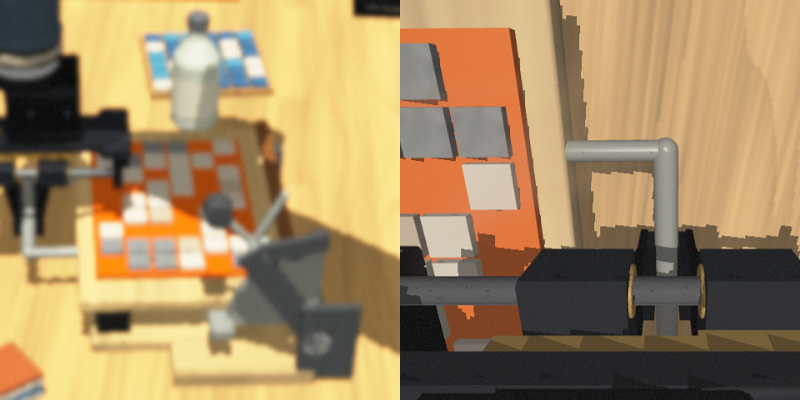

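The board is flat on its rests: pressing down made no motion and the push-back rose to 10 N. The pawl knob at (217,208) is still tipped towards the handle. I'll relieve the forces, then open the fingers partway.

Call:
carry_out(
  rows=[
    [[0,-0.7,-0.8,0,0,0],[0,-1.4,-1.5,0,0,0],[0,-1.4,-1.5,0,0,0],[0,-1.4,-1.5,0,0,0]],
  ],
)

```text
time: 23.2
position: [0.6111, -0.0569, 0.0993]
tool_rot: [0.657, 0.754, 0.001, 0.001]
ft_force: [1.3, 3.2, 0.3]
grip_width: 0.0108
```

Call:
carry_out(
  rows=[
    [[0,0,0,0,0,0],[0,0,0,0,0,0],[0,0,0,0,0,0],[0,0,0,0,0,0],[0,0,0,0,0,0],[0,0,0,0,0,0]],
  ],
  fingers=0.36,
)

```text
time: 23.8
position: [0.61, -0.0572, 0.099]
tool_rot: [0.657, 0.754, -0.0, 0.0]
ft_force: [-0.4, 0.7, 0.6]
grip_width: 0.0311
```

Released with about zero force. Now I'll raise the gripper straight up and clear.

Call:
carry_out(
  rows=[
    [[0,0,-3,0,0,0],[0,0,-8,0,0,0],[0,0,-16,0,0,0],[0,0,-26,0,0,0],[0,0,-38,0,0,0],[0,0,-52,0,0,0],[0,0,-68,0,0,0],[0,0,-85,0,0,0],[0,0,-102,0,0,0],[0,0,-120,0,0,0],[0,0,-138,0,0,0],[0,0,-155,0,0,0],[0,0,-170,0,0,0],[0,0,-180,0,0,0],[0,0,-180,0,0,0],[0,0,-180,0,0,0]],
  ],
)

```text
time: 25.4
position: [0.6097, -0.057, 0.2792]
tool_rot: [0.657, 0.754, -0.0, 0.0]
ft_force: [0.1, -0.6, 0.2]
grip_width: 0.0313
```

```bash
python3 - <<'E'
from h import *
o=robot.get_obs(); print(o['time'],o['position'],o['ft_force'])
w=shot('wrist','w6'); s=shot('side','s6')
a=cv2.resize(s['color'][130:330,230:430,::-1],(400,400),interpolation=cv2.INTER_CUBIC)
b=cv2.resize(w['color'][:,:,::-1],(400,300)); z=np.zeros((100,400,3),np.uint8)
cv2.imwrite('pics/c6.png',np.hstack([a,np.vstack([b,z])]))
s0=load('s0')
# moved-object check in side view (jar, spatula, tiles, bowl, glue)
d=cv2.absdiff(s0['color'],s['color']).max(2)
for n,(u,v,r) in dict(jar=(266,408,25),scraper=(365,432,50),tiles=(271,300,14),bowl=(283,188,8),glue=(348,165,6),sample=(362,178,8)).items(): print(n,(d[v-r:v+r,u-r:u+r]>40).mean().round(3))
E
```

```text
25.4 [ 0.60970887 -0.05704966  0.27919706] [ 0.14101202 -0.55570328  0.19956583]
jar 0.0
scraper 0.0
tiles 0.0
bowl 0.191
glue 0.0
sample 0.0
```

View pics/c6.png

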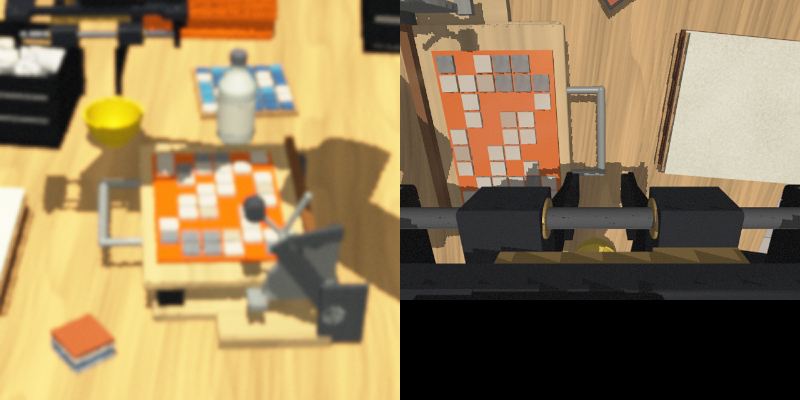

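The board lies flat and free with the pawl tipped. The 19% pixel change at the bowl comes from the raised handle, which overlapped it in the first picture; the bowl is still at about (287,190). I'm handing in.

```bash
python3 -c "
from h import *
w=load('w6')
for u,v in((602,95),(602,130),(602,165)): print(pt(w,int((u-400)*1.6),int(v*1.6)))
print(robot.hand_in())"
```

```text
[ 0.6049 -0.0057  0.0516]
[ 0.6116 -0.053   0.0519]
[ 0.6188 -0.1047  0.0523]
the job is handed in; nothing more can be done
None
```

The board is lying flat on its rests with the pawl tipped over, and the job is handed in; the clock was at about 25 s of the allowed 61 s.

- **Lifting:** I pinched the handle bar in the middle and lifted the board from about 0.47 rad. The spring stop began to push back near 0.97 rad. I eased it to 14.6 N along the lift, and the picture then showed the pawl knob tipped towards the handle with its finger clear of the teeth.
- **Lowering:** I lowered the board at about 0.1 rad/s, slower at the end, until pressing down caused no further movement; that press reached 10 N. I then eased the force to about zero, opened the fingers partway and raised the gripper clear.

**Last checks:**
- **Board:** The top of the handle bar measures 52 mm above the table, against 51 mm expected when flat. The pawl is still tipped, and the force on the gripper is about zero.
- **Other things:** The jar, spatula, tiles, glue bottle and sample sheet show no change in the side picture. The bowl area changed by 19%, which I put down to the raised handle overlapping it in the first picture. By eye, the bowl is where it was.
- **Disagreement:** The circle fitted to the lifting path put the hinge at 50.5 mm instead of 45 mm. I took this as an offset of the bar in the grip and relied on feel for the final touch-down.

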